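Reset the service box under its push-latch flap

TASK

Reset the service box on the bench: press its closed push-latch flap in and let it spring open, push the round button inside all the way in and let it come back (leave the square one alone), then press the flap down again until it latches shut and stays closed. Only touch and push with the fingertips: grip and lift nothing, and leave the screwdriver, the cork block and the machine head beside the box where they lie.

Things in the scene. Friction and masses are not known exactly. Their poses are not given: they have to be found in the camera images.
- service_box: Grey metal box screwed to the bench, 100 mm deep (x) by 150 mm wide (y), rim 40 mm high; wall outsides 34 mm ahead of and 54 mm behind the origin. Origin on the bench top, z up; -x is the front, towards the robot. Under the flap sit a round and a square black button, 72 mm apart along y, either way round, 24 mm behind the inner front face. All of it stays below the shut flap.
- flap (a joint): Hinge angle, rad: 0 = shut and latched, about 1.3 = sprung fully open, negative = pressed in, hard stop at -0.125. Push-push latch: pressed from shut beyond -0.09 and released, the flap springs open in about 1 s; swung down from open beyond -0.09 (best: to the stop) and released, it stays latched at 0. Otherwise its spring opens it: 2 N on the press point holds it near shut, 3 to 4 N swings it down.
- flap_press (a point): Press point on the outer face of the flat aluminium flap over the box: on the thin dark rubber strip near the free (front) edge, 60 mm from the hinge line, mid width, 7 mm above the hinge plane (55 mm above the bench when shut). Moves with the flap; z = outward normal of the outer face (up when shut), x points to the hinge.
- flap_hinge (a point): Middle of the hinge line, at the box's rear: box x = +38 mm, z = 48 mm, along the box's y. The flap reaches 77 mm from it, is 152 mm wide, outer face 6 mm above it when shut; open, it stands nearly upright. Inside, a skirt reaches 10 mm below the hinge plane at front and sides, a 30 mm wide latch tongue 33 mm below it, at mid width.
- round_button (a joint): How far the round button is pushed in, m: 0 = out, 0.006 = fully in. It springs back when released. 1.5 N starts it, about 4.5 N pushes it fully in.
- round_button_top (a point): Centre of the top of the round black button, 20 mm across, in a round steel ring 30 mm across. z up; top 44 mm above the bench when out, 8 mm above its ring and 4 mm above the box rim. Pushed straight down.
- square_button (a joint): How far the square button is pushed in, m: 0 = out, 0.006 = fully in. To be left alone.
- square_button_top (a point): Centre of the top of the square black button, 19 mm wide, in a square steel frame 28 mm wide, at the same height.
- cork_block: Cork sanding block, 56 x 101 x 28 mm, lying loose on the bench behind the box. Origin under its centre. Leave it.
- red_screwdriver: Screwdriver with a red handle, 194 mm long, 28 mm thick, lying loose on the bench left of the box. Origin under its middle. Leave it.
- machine_head: Small guitar machine head (tuner), 43 x 34 x 19 mm, lying loose on the bench right of the box. Origin under its centre. Leave it.

How it is judged (in metres and radians):
On the way, in this order (a step that is already met when the one before it is completed fails the run):
1. the closed flap is pressed in below shut (value of joint flap below -0.03 rad), for 0.02 s.
2. the flap has sprung open (value of joint flap above 1.1 rad), for 0.2 s.
3. the round button is pushed in while the flap is open (value of joint round_button above 0.0045 m and value of joint flap above 0.8 rad), for 0.04 s.
4. the round button is out again and the flap is pressed in below shut again (value of joint flap below -0.03 rad and value of joint round_button below 0.0015 m), for 0.02 s.
At the end, for the whole second after the job is handed in: The flap is shut and held by its latch (hinge angle between -0.03 and 0.04 rad with nothing touching it), both buttons are out (within 1.5 mm), and the three loose things lie within 20 mm of where they were (value of joint flap between -0.03 and 0.04 rad and value of joint each of round_button, square_button below 0.0015 m and distance of each of cork_block, red_screwdriver, machine_head from where it was at the start of the episode below 0.02 m).
It fails at once if the square button is pushed in by more than 3 mm (value of joint square_button above 0.003 m).
It fails at once if a loose thing beside the box is moved by more than 20 mm or lifted (distance of any of cork_block, red_screwdriver, machine_head from where it was at the start of the episode above 0.02 m).
It also fails if it takes over 51 s, if anything falls off the work surface, if the arm or the gripper's body presses on something with over 40 N, if the wrist force passes 120 N, or if a joint passes its speed limit or range.

ROBOT

A 6-joint arm with a two-finger parallel gripper is mounted at the origin on a cart in front of the work surface, level with it; the furniture and walls round the work are solid. World frame = base frame: x ahead of the robot, y to its left, z up, the work surface at z = 0. Lengths are in mm, angles in rad, forces in N, time in s.
With the tool pointing down it reaches from about 325 to 900 mm from the base axis. Payload 6.1 kg.
Tool frame: the origin (TCP) lies midway between the tips of the shut fingers; the grasp point (between the pads) lies 19 mm behind it; z points along the fingers, y is the direction in which the jaws open and shut (so a half turn about z gives the same grasp; the last joint's range is limited). The gripper opens to 87 mm and grips with 3 to 60 N. Pads are 19 mm wide; open, the fingers measure 117 mm over their backs; the gripper's body (75 mm by 190 mm) begins 51 mm behind the grasp point.
Start: joints at [0.987, 0.22, 1.526, -0, 1.395, -0.126], TCP at [276.232, 560.635, 222.538] pointing down, gripper open.
Joint ranges: [-2.98, 2.98], [-0.91, 2.08], [0.09, 2.57], [-1.24, 4.39], [0.2, 2.65], [-2.68, 2.68]. Speed limits (rad/s): [2.57, 2.57, 3.01, 3.14, 3.14, 3.14].

INTERFACE

Orientations are given as a unit quaternion [x, y, z, w].
In Python, from plant import ctrl, imaging gives the robot as it stands. Calls block until the motion is done:
- ctrl.move_to(position, orientation): joint-space move of the TCP to a pose.
- ctrl.move_straight(position, frame=None, v=150, until_force=None): straight line of the TCP; frame=None keeps the orientation; v is the mean speed in mm/s. With until_force (N) it stops when the force on the tool has changed by that much, and returns True; else False.
- ctrl.move_j(angles): joint-space move.
- ctrl.grip(opening, grip_force=None): finger opening in mm; grip_force is the grip in N (None keeps the last); returns when the fingers have stopped.
- ctrl.pause(seconds).
- ctrl.inverse_kinematics(position, orientation): joint angles nearest the present ones, or None.
- ctrl.state(): the state.
- imaging.capture(name): name is "scene" or "top"; returns the picture (480x640x3 uint8, red, green, blue); there is no depth.
- imaging.get_calibration(name): a dict with "camera_matrix" (3x3 intrinsics, pixels), "dist" ([k1, k2, p1, p2, k3] as OpenCV has them; the pictures are not rectified), "rvec" (rotation vector, rad) and "tvec" (3), from world to camera coordinates, as OpenCV has them. Camera axes: x right, y down, z forward; pixel columns grow to the right and rows downward; lengths in mm; the calibration is good to about 2 mm. A picture is of the moment at which its call begins. get_calibration takes no time and is no camera call.
A pose or a line that the arm cannot do raises ctrl.MotionError and nothing moves.
- ctrl.hand_in(): hands the job in, once; it reports no verdict.
Trained networks look in the newest picture that a camera, given by its name, has taken for a name from the list of things; names that differ only in an ending like _2 or _b are one class to them, and where a whole thing is asked for, a point or a joint stands for the part that bears it (a point fixed in the world has none). Each returns a list of dicts, best first, with "score" (0 to 1); they miss things now and then, are a little off and sometimes report something else, mostly with a low value. They report only what shows in the picture. A call takes as long as a camera call.
- imaging.outline_of(name, camera): "region" (480x640 bool, what is visible of it) and "pixel" ([column, row] in pixels, amid what is visible of it).
The state is a dict: "time": time; "joint_pos": joint angles; "dq": joint speeds; "joint_torque": joint torques, N m; "tool_pos": TCP position; "ee_rot": TCP orientation; "ft_force": force on the tool from outside, world axes, zero at the start; "wrist_torque": the same for the moment, N m; "grip_width": finger opening in mm.
Only numpy, scipy, OpenCV 4.12 (cv2) and the standard library are available. Lean on these libraries where they do the work, as an engineer would, in place of code of your own. Each camera call takes 0.05 s, during which the arm holds its last target.

## Working session

There is one attempt and no reset: what is moved stays moved. The work goes in short steps, each a Python script; the robot and the scene stay as the last script left them, time stands still between calls to the robot, and variables do not carry over. Pictures are saved under pics/ and viewed, and the job is handed in when it is done.

```bash
mkdir -p pics; ls
cat > h.py <<'E'
import numpy as np, cv2
from plant import ctrl, imaging
def save(n,f):
    im=imaging.capture(n); cv2.imwrite('pics/'+f,cv2.cvtColor(im,cv2.COLOR_RGB2BGR)); return im
def ray(cam,px):
    c=imaging.get_calibration(cam)
    K=np.array(c['camera_matrix'],float);d=np.array(c['dist'],float)
    R=cv2.Rodrigues(np.array(c['rvec'],float))[0];t=np.array(c['tvec'],float).reshape(3)
    p=cv2.undistortPoints(np.array(px,float).reshape(-1,1,2),K,d).reshape(-1,2)
    D=np.c_[p,np.ones(len(p))]@R
    return -R.T@t, D
def onplane(cam,px,z):
    o,D=ray(cam,px); s=(z-o[2])/D[:,2]; return o+D*s[:,None]
def proj(cam,P):
    c=imaging.get_calibration(cam)
    return cv2.projectPoints(np.array(P,float).reshape(-1,1,3),np.array(c['rvec'],float),np.array(c['tvec'],float),np.array(c['camera_matrix'],float),np.array(c['dist'],float))[0].reshape(-1,2)
E
python3 - <<'E'
from h import *
for n in ['scene','top']:
    save(n,n+'0.png')
    o,D=ray(n,[[320,240]]);print(n,o.round(),D.round(2))
    for t in ['flap','flap_press','service_box','cork_block','red_screwdriver','machine_head']:
        for r in imaging.outline_of(t,n)[:2]:
            x,y,w,hh=cv2.boundingRect(r['region'].astype(np.uint8)); print(n,t,round(r['score'],2),np.round(r['pixel']),(x,y,w,hh),onplane(n,[r['pixel']],50)[0].round())
s=ctrl.state();print(s['time'],s['ee_rot'],s['tool_pos'],s['ft_force'])
E
```

```text
pics
scene [ 64. 898. 435.] [[ 0.6  -0.68 -0.43]]
scene flap 0.57 [363. 270.] (323, 242, 81, 59) [477. 326.  50.]
scene service_box 0.88 [364. 286.] (310, 242, 97, 89) [447. 363.  50.]
scene cork_block 0.57 [282. 268.] (254, 245, 60, 43) [573. 406.  50.]
scene red_screwdriver 0.82 [339. 348.] (251, 321, 130, 46) [378. 502.  50.]
scene red_screwdriver 0.15 [410. 254.] (402, 247, 21, 15) [452. 230.  50.]
scene machine_head 0.42 [409. 255.] (403, 247, 19, 14) [451. 233.  50.]
top [479. 311. 973.] [[ 0.09 -0.03 -1.  ]]
top flap 0.8 [299. 291.] (247, 257, 104, 68) [478. 316.  50.]
top flap 0.2 [294. 287.] (239, 247, 121, 80) [485. 324.  50.]
top flap_press 0.91 [302. 293.] (248, 256, 103, 68) [475. 312.  50.]
top flap_press 0.39 [297. 286.] (240, 248, 119, 79) [486. 320.  50.]
top service_box 0.55 [299. 287.] (240, 248, 119, 79) [486. 316.  50.]
top cork_block 0.73 [282. 199.] (259, 170, 42, 64) [626. 346.  50.]
top red_screwdriver 0.89 [208. 334.] (186, 252, 37, 115) [410. 459.  50.]
top machine_head 0.65 [392. 278.] (379, 275, 20, 23) [501. 168.  50.]
0.7 [2.26916927e-01 9.73914117e-01 1.94537028e-05 1.85314803e-05] [276.24760578 560.63146606 222.57513496] [-0.16880254  0.07592994  0.56000711]
```

View pics/top0.png

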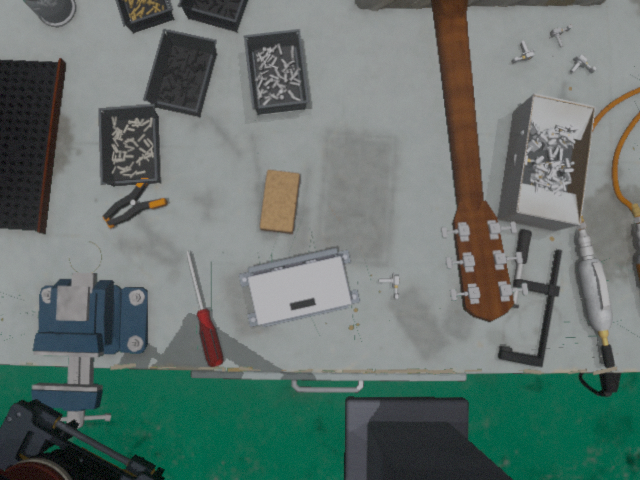

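View pics/scene0.png

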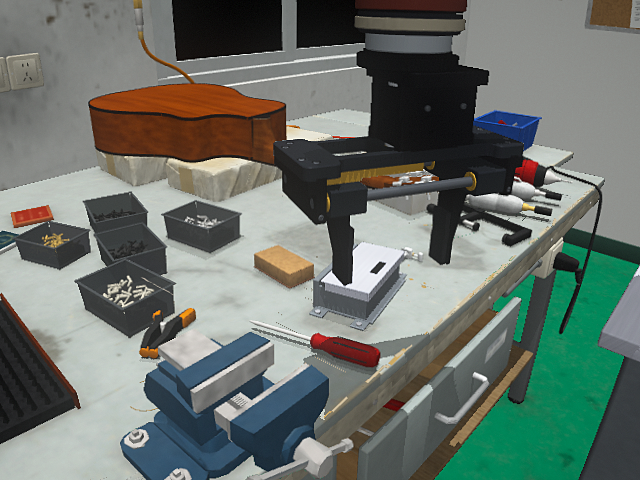

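Run:
```python
import cv2
a=cv2.imread('pics/top0.png')[240:340,230:370]; cv2.imwrite('pics/topcrop.png',cv2.resize(a,None,fx=5.6,fy=5.6,interpolation=cv2.INTER_CUBIC))
```

```text
(no output)
```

View pics/topcrop.png

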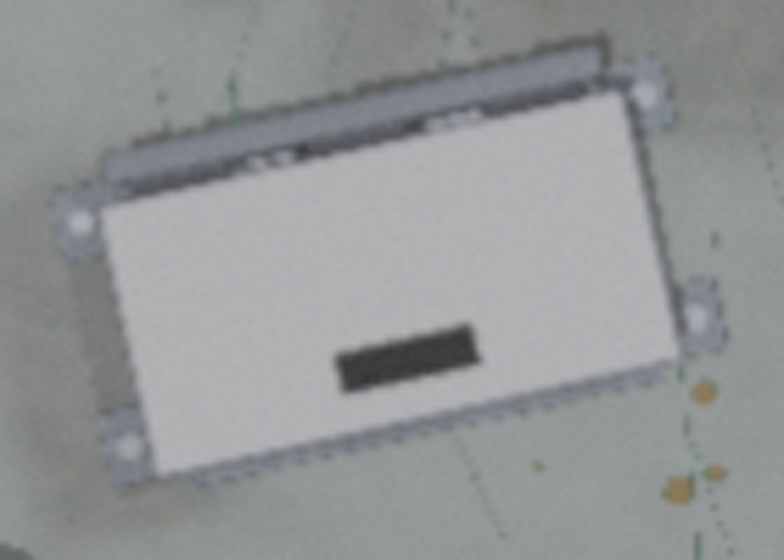

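The top view shows the shut box with its long side turned slightly. Its flap corners are at about (258,325), (351,304), (341,256) and (248,277), and the dark strip is at about (303,304). The screwdriver, cork and machine head lie clear of it. Next I'll work out the box frame and check it against the given sizes.

```bash
cat >> h.py <<'E'
from scipy.spatial.transform import Rotation as Rot
E
python3 - <<'E'
from h import *
c=np.array([[157,474],[680,358],[622,92],[103,208]])/5.6+[230-.4,240-.4]
P=onplane('top',c,54)
print(P.round(1)); print([np.linalg.norm(P[i]-P[i-1]).round(1) for i in range(4)])
s=onplane('top',np.array([[409,358]])/5.6+[229.6,239.6],55)[0]; print('strip',s.round(1))
yd=(P[0]-P[1])+(P[3]-P[2]); xd=(P[2]-P[1])+(P[3]-P[0])
a1=np.arctan2(-yd[0],yd[1]); a2=np.arctan2(xd[1],xd[0]); print('yaw',a1,a2)
a=(2*a1+a2)/3
ex=np.array([np.cos(a),np.sin(a),0]);ey=np.array([-np.sin(a),np.cos(a),0])
# flap spans x from 38-77 to front; strip at x=-22,y=0
o1=s-ex*(-22); o1[2]=0
f=(P[0]+P[1])/2-ex*(-39); 
b=(P[2]+P[3])/2
print('o from strip',o1.round(1),'from front edge',f.round(1), 'flap centre y:',((P.mean(0)-o1)@ey).round(1), 'rear edge x',((b-o1)@ex).round(1))
# scene check of strip
print(proj('scene',[s]), proj('scene',P))
o=(o1+f)/2;o[2]=0
np.save('box.npy',np.r_[o,a]); print(o,a)
def pose(t): 
    x=-np.cos(t)*ex-np.sin(t)*np.array([0,0,1]); z=np.sin(t)*ex-np.cos(t)*np.array([0,0,1])
    return Rot.from_matrix(np.c_[x,ey,z]).as_quat(), x
for t in [0,.35,.7]:
  q,x=pose(t)
  for p in [(-22,0,75),(-90,0,110),(-8,36,50),(-8,-36,36),(60,0,140)]:
    w=o+ex*p[0]+ey*p[1]+np.array([0,0,p[2]])-9.5*x
    j=ctrl.inverse_kinematics(w,q); print(t,p,None if j is None else np.round(j,2))
E
```

```text
[[425.9 380.2  54. ]
 [460.4 233.7  54. ]
 [535.2 250.8  54. ]
 [500.2 397.   54. ]]
[np.float64(76.2), np.float64(150.5), np.float64(76.8), np.float64(150.4)]
strip [459.4 310.   55. ]
yaw 0.23291434477522566 0.2233641823550693
o from strip [480.8 315.    0. ] from front edge [481.1 315.8  54. ] flap centre y: 0.5 rear edge x 37.9
[[378.11318495 266.94363666]] [[368.34859846 292.48982055]
 [404.48595674 251.03641462]
 [362.35199793 241.15376983]
 [321.41812562 279.34598896]]
[480.98538884 315.41977177   0.        ] 0.2297309573018402
0 (-22, 0, 75) [ 0.45  0.23  1.81 -0.    1.1  -1.35]
0 (-90, 0, 110) [ 0.48  0.04  1.95 -0.    1.15 -1.32]
0 (-8, 36, 50) [ 0.5   0.32  1.75 -0.    1.07 -1.3 ]
0 (-8, -36, 36) [ 0.38  0.29  1.82 -0.    1.03 -1.42]
0 (60, 0, 140) [ 0.42  0.32  1.56 -0.    1.26 -1.38]
0.35 (-22, 0, 75) [ 0.51  0.01  2.1  -0.14  0.71 -1.2 ]
0.35 (-90, 0, 110) [ 0.55 -0.22  2.22 -0.15  0.81 -1.16]
0.35 (-8, 36, 50) [ 0.57  0.12  2.03 -0.19  0.67 -1.1 ]
0.35 (-8, -36, 36) [ 0.42  0.07  2.11 -0.11  0.61 -1.3 ]
0.35 (60, 0, 140) [ 0.46  0.09  1.87 -0.11  0.84 -1.28]
0.7 (-22, 0, 75) [ 0.59 -0.11  2.34 -0.76  0.33 -0.56]
0.7 (-90, 0, 110) [ 0.67 -0.38  2.47 -0.62  0.49 -0.66]
0.7 (-8, 36, 50) [ 0.66  0.03  2.27 -0.98  0.33 -0.27]
0.7 (-8, -36, 36) None
0.7 (60, 0, 140) [ 0.52 -0.06  2.14 -0.47  0.42 -0.91]
```

The measured flap is 150 x 76 mm, and the strip and the front edge give the same box origin to within 1 mm. Next I'll check which tilts are reachable before committing.

```bash
cat >> h.py <<'E'
o=np.zeros(3);B=np.load('box.npy');o[:2]=B[:2];a=B[3]
ex=np.array([np.cos(a),np.sin(a),0]);ey=np.array([-np.sin(a),np.cos(a),0]);ez=np.array([0,0,1.])
def W(p): return o+ex*p[0]+ey*p[1]+ez*p[2]
def pose(t):
    x=-np.cos(t)*ex-np.sin(t)*ez; z=np.sin(t)*ex-np.cos(t)*ez
    return Rot.from_matrix(np.c_[x,ey,z]).as_quat(), x
def tcp(p,t):
    "TCP and quat so the front lower fingertip edge is at box point p"
    q,x=pose(t); return W(p)-9.5*x*(1 if t<1 else 1), q
def boxof(w):
    d=np.array(w)-o; return np.array([d@ex,d@ey,d[2]])
E
python3 - <<'E'
from h import *
for t in [.45,.5,.55,.6]:
  for p in [(-22,0,75),(-22,0,45),(-90,0,75),(-12,36,60),(-12,36,36),(-12,-36,60),(-12,-36,36)]:
    j=ctrl.inverse_kinematics(*tcp(p,t)); print(t,p,None if j is None else np.round(j,2))
E
```

```text
0.45 (-22, 0, 75) [ 0.53 -0.04  2.17 -0.23  0.59 -1.11]
0.45 (-22, 0, 45) [ 0.53  0.02  2.18 -0.26  0.52 -1.08]
0.45 (-90, 0, 75) [ 0.58 -0.21  2.32 -0.26  0.62 -1.04]
0.45 (-12, 36, 60) [ 0.6   0.05  2.11 -0.29  0.57 -0.99]
0.45 (-12, 36, 36) [ 0.6   0.1   2.12 -0.32  0.52 -0.96]
0.45 (-12, -36, 60) [ 0.44 -0.03  2.19 -0.17  0.54 -1.23]
0.45 (-12, -36, 36) [ 0.44  0.02  2.2  -0.19  0.48 -1.21]
0.5 (-22, 0, 75) [ 0.54 -0.06  2.21 -0.29  0.53 -1.05]
0.5 (-22, 0, 45) [ 0.54  0.    2.22 -0.33  0.46 -1.  ]
0.5 (-90, 0, 75) [ 0.6  -0.23  2.35 -0.32  0.57 -0.97]
0.5 (-12, 36, 60) [ 0.61  0.03  2.15 -0.37  0.52 -0.91]
0.5 (-12, 36, 36) [ 0.61  0.08  2.15 -0.41  0.47 -0.87]
0.5 (-12, -36, 60) [ 0.44 -0.05  2.23 -0.22  0.48 -1.18]
0.5 (-12, -36, 36) [ 0.44  0.    2.24 -0.25  0.42 -1.15]
0.55 (-22, 0, 75) [ 0.55 -0.08  2.24 -0.36  0.48 -0.97]
0.55 (-22, 0, 45) [ 0.55 -0.01  2.25 -0.43  0.41 -0.9 ]
0.55 (-90, 0, 75) [ 0.61 -0.25  2.39 -0.4   0.52 -0.89]
0.55 (-12, 36, 60) [ 0.62  0.02  2.18 -0.46  0.47 -0.81]
0.55 (-12, 36, 36) [ 0.62  0.07  2.19 -0.52  0.42 -0.75]
0.55 (-12, -36, 60) [ 0.45 -0.07  2.27 -0.29  0.42 -1.11]
0.55 (-12, -36, 36) [ 0.45 -0.01  2.27 -0.34  0.36 -1.06]
0.6 (-22, 0, 75) [ 0.56 -0.1   2.28 -0.46  0.42 -0.87]
0.6 (-22, 0, 45) [ 0.56 -0.02  2.29 -0.56  0.36 -0.77]
0.6 (-90, 0, 75) [ 0.63 -0.26  2.42 -0.5   0.48 -0.78]
0.6 (-12, 36, 60) [ 0.64  0.01  2.21 -0.58  0.42 -0.69]
0.6 (-12, 36, 36) [ 0.64  0.07  2.22 -0.66  0.37 -0.6 ]
0.6 (-12, -36, 60) [ 0.46 -0.08  2.3  -0.38  0.36 -1.02]
0.6 (-12, -36, 36) [ 0.46 -0.02  2.31 -0.46  0.3  -0.94]
```

Run:
```python
from h import *
T=.55
ctrl.grip(0)
print(ctrl.state()['time'])
ctrl.move_to(*tcp((-22,0,80),T))
print(ctrl.state()['time'])
ctrl.move_straight(tcp((-22,0,60),T)[0],v=80)
r=ctrl.move_straight(tcp((-22,0,43),T)[0],v=25,until_force=12)
s=ctrl.state(); _,x=pose(T)
print(r,s['time'],boxof(s['tool_pos']+9.5*x).round(1),s['ft_force'].round(1) if hasattr(s['ft_force'],'round') else s['ft_force'])
ctrl.move_straight(tcp((-110,0,90),T)[0],v=150)
print(ctrl.state()['time'])
save('top','top1.png');save('scene','scene1.png')
```

```text
2.225
3.5083
True 4.4917 [-21.2   0.3  46.4] [-7.3 -3.9 11.3]
5.3
```

View pics/top1.png

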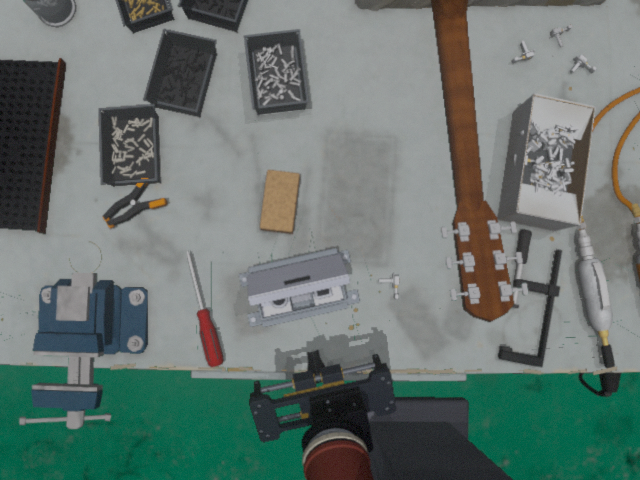

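View pics/scene1.png

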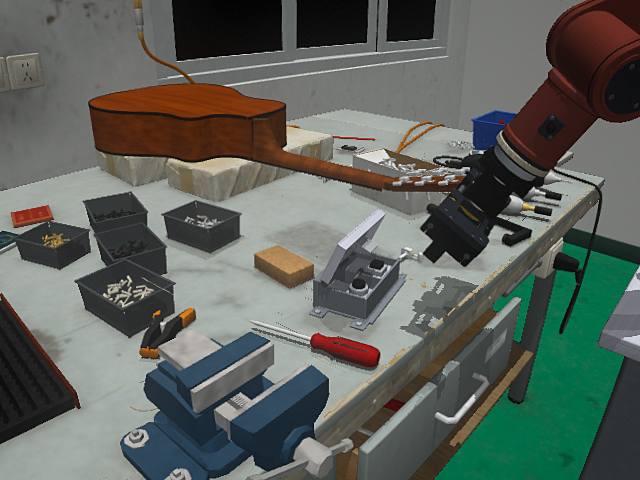

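The flap has popped and is still swinging open (scene image, about (357,245)). The tool is clear in front. I'll wait and look again at the buttons.

Run:
```python
from h import *
ctrl.pause(0.8)
im=save('top','top2.png')
for t in ['round_button','square_button','round_button_top','square_button_top']:
    for r in imaging.outline_of(t,'top')[:2]: print('top',t,round(r['score'],2),np.round(r['pixel'],1),r['region'].sum(),boxof(onplane('top',[r['pixel']],44)[0]).round(1))
im2=save('scene','scene2.png')
for t in ['round_button','square_button','round_button_top','square_button_top']:
    for r in imaging.outline_of(t,'scene')[:2]: print('scene',t,round(r['score'],2),np.round(r['pixel'],1),r['region'].sum(),boxof(onplane('scene',[r['pixel']],44)[0]).round(1))
for y in (36,-36): print(y,proj('top',W((-8,y,44))),proj('scene',W((-8,y,44))))
A=cv2.resize(im[240:340,230:370],(798,570),interpolation=cv2.INTER_CUBIC);cv2.imwrite('pics/c2.png',A[...,::-1])
A=cv2.resize(im2[200:335,300:435],(600,600),interpolation=cv2.INTER_CUBIC);cv2.imwrite('pics/s2.png',A[...,::-1])
print(ctrl.state()['time'])
```

```text
top round_button 0.68 [274.9 297.7] 116 [-4.  40.9 44. ]
top square_button 0.61 [322.1 284. ] 130 [  1.2 -37.3  44. ]
top round_button_top 0.51 [278.5 297.2] 93 [-4.4 35.1 44. ]
top square_button_top 0.45 [326.4 288.8] 141 [ -7.7 -42.4  44. ]
scene round_button 0.57 [359.2 281.6] 104 [-7.8 37.8 44. ]
scene square_button 0.41 [378.1 263. ] 95 [ -9.8 -32.   44. ]
scene round_button_top 0.69 [361.  282.4] 121 [-11.2  38.7  44. ]
scene square_button_top 0.6 [374.4 265.6] 90 [ -8.  -20.8  44. ]
36 [[278.42449917 299.51243216]] [[359.80682732 281.11341531]]
-36 [[322.55226182 289.8243188 ]] [[378.04696192 261.746002  ]]
6.7
```

View pics/c2.png

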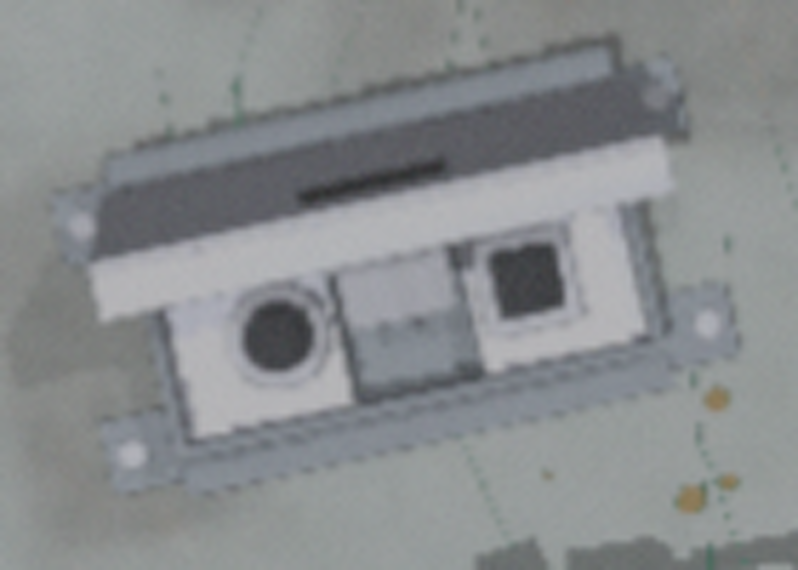

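View pics/s2.png

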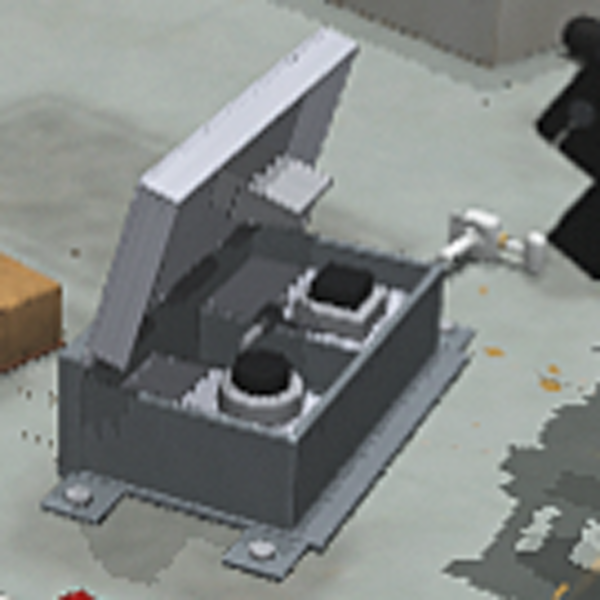

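The round button is on the left: top crop (278,335), image (278.8,298.8), within 1 px of the predicted position at box y=+36. The square one is on the right. I'll check the flap angle and then press the round button.

Run:
```python
from h import *
for th in (1.0,1.1,1.2,1.3,1.4):
    p=[38-77*np.cos(th)+6*np.sin(th),0,48+77*np.sin(th)+6*np.cos(th)]
    print(th,((proj('top',W(p))[0]-[230,240])*5.7).round())
T=.55; _,x=pose(T)
ctrl.move_straight(tcp((-40,36,75),T)[0],v=120)
ctrl.move_straight(tcp((-13,36,52),T)[0],v=80)
s=ctrl.state();print(s['time'],np.round(s['ft_force'],1))
z=52;r=False
r=ctrl.move_straight(tcp((-13,36,34),T)[0],v=20,until_force=10)
s=ctrl.state();print(r,s['time'],boxof(s['tool_pos']+9.5*x).round(1),np.round(s['ft_force'],1))
ctrl.pause(.15)
s=ctrl.state();print(boxof(s['tool_pos']+9.5*x).round(1),np.round(s['ft_force'],1))
im2=save('scene','scene3.png'); im=save('top','top3.png')
A=cv2.resize(im2[200:335,300:435],(600,600),interpolation=cv2.INTER_CUBIC);cv2.imwrite('pics/s3.png',A[...,::-1])
```

```text
1.0 [393. 278.]
1.1 [387. 251.]
1.2 [381. 223.]
1.3 [375. 194.]
1.4 [369. 165.]
8.1083 [-0.3 -0.2  0.2]
True 8.8333 [-12.4  36.3  37.7] [-5.4 -2.2  9.6]
[-12.5  36.3  37.8] [-4.1 -2.3  9. ]
```

View pics/s3.png

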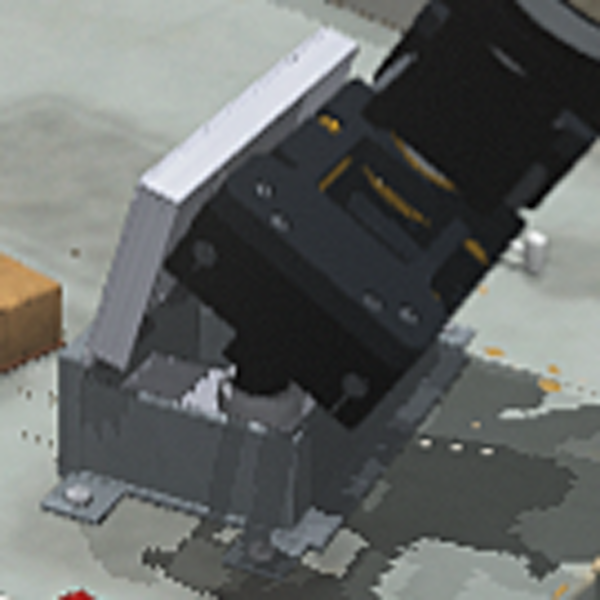

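View pics/top3.png

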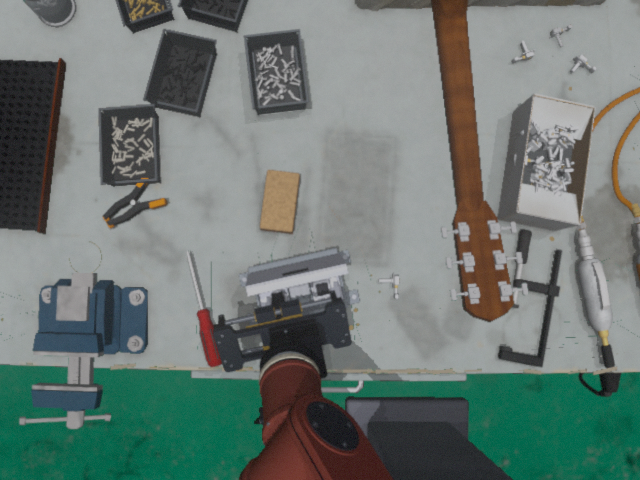

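The edge stopped at z=37.7 mm under 9 N. Full travel is at 38, so the button is fully in, and the flap hasn't moved at about 1.27 rad. Next I'll retreat, go over the flap, and sweep it down along its arc.

```bash
cat >> h.py <<'E'
def arc(th,r=62,n=6): return (38-r*np.cos(th)+n*np.sin(th),0,48+r*np.sin(th)+n*np.cos(th))
E
python3 - <<'E'
from h import *
T=.55; t=.2; _,x=pose(t)
for p in [(50,0,180),(60,0,112)]+[arc(th) for th in np.linspace(1.3,-.15,8)]:
    j=ctrl.inverse_kinematics(*tcp(p,t)); assert j is not None,p
ctrl.move_straight(tcp((-20,36,60),T)[0],v=80)
ctrl.move_straight(tcp((-75,20,90),T)[0],v=150)
im=save('scene','scene4.png')
A=cv2.resize(im[200:335,300:435],(600,600),interpolation=cv2.INTER_CUBIC);cv2.imwrite('pics/s4.png',A[...,::-1])
ctrl.move_straight(tcp((-75,0,190),T)[0],v=200)
ctrl.move_to(*tcp((60,0,190),t))
s=ctrl.state();print(s['time'],boxof(s['tool_pos']+9.5*x).round(1),np.round(s['ft_force'],1))
ctrl.move_straight(tcp((58,0,110),t)[0],v=100)
s=ctrl.state();print(s['time'],boxof(s['tool_pos']+9.5*x).round(1),np.round(s['ft_force'],1))
save('scene','scene5.png')
E
```

```text
11.5167 [ 58.6  -0.4 186.5] [-0.2 -0.5 -0.1]
12.4667 [ 58.6   0.2 110.9] [-0.7  0.5 -0.1]
```

View pics/s4.png

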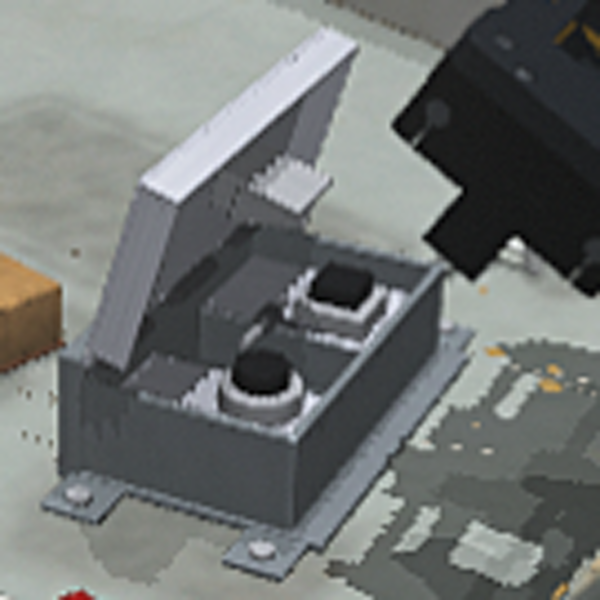

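View pics/scene5.png

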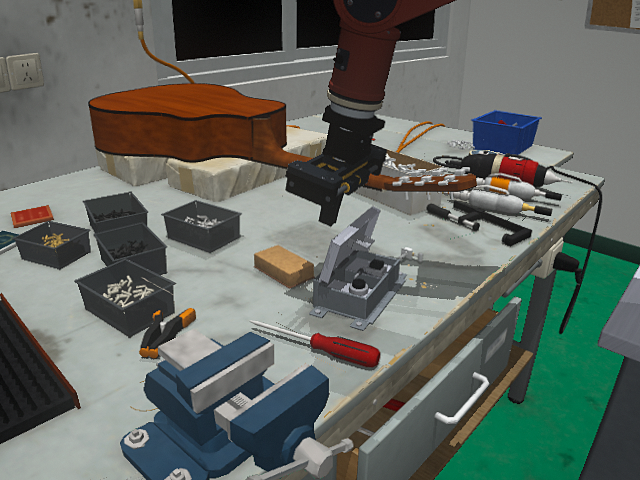

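The round button is back out (crop (260,375), scene pixel about (358,284)), and the fingers are behind and above the open flap. I'll sweep it shut now.

Run:
```python
from h import *
t=.2; _,x=pose(t)
for th in [1.3,1.1,.9,.7,.5,.3,.12]:
    ctrl.move_straight(tcp(arc(th),t)[0],v=70)
    s=ctrl.state();print(th,round(s['time'],2),boxof(s['tool_pos']+9.5*x).round(1),np.round(s['ft_force'],1))
r=ctrl.move_straight(tcp(arc(-.2),t)[0],v=25,until_force=14)
s=ctrl.state();print(r,round(s['time'],2),boxof(s['tool_pos']+9.5*x).round(1),np.round(s['ft_force'],1))
print('stop z would be',arc(-.125)[2])
ctrl.pause(.15)
s=ctrl.state();print(boxof(s['tool_pos']+9.5*x).round(1),np.round(s['ft_force'],1))
p=boxof(s['tool_pos']+9.5*x)
ctrl.move_straight(tcp((p[0],p[1],80),t)[0],v=100)
ctrl.move_straight(tcp((-60,0,200),t)[0],v=200)
ctrl.move_straight(tcp((-150,0,230),t)[0],v=200)
ctrl.pause(1.)
print(ctrl.state()['time'])
im=save('top','top6.png');im2=save('scene','scene6.png')
A=cv2.resize(im[240:340,230:370],(560,400),interpolation=cv2.INTER_CUBIC);cv2.imwrite('pics/c6.png',A[...,::-1])
for n in ['cork_block','red_screwdriver','machine_head']:
    for r in imaging.outline_of(n,'top')[:1]: print(n,np.round(r['pixel']))
```

```text
1.3 13.11 [2.750e+01 1.000e-01 1.098e+02] [1.7 0.5 0.2]
1.1 13.43 [ 15.    0.  105.9] [ 0.6 -0.6  0.7]
0.9 13.76 [ 3.6 -0.  99.8] [ 1.7 -0.3 -0.1]
0.7 14.08 [-6.5 -0.  91.8] [ 0.5 -0.2  1. ]
0.5 14.41 [-14.5  -0.   82.1] [-0.1 -0.1  1.5]
0.3 14.73 [-20.3  -0.1  71.2] [ 0.7 -0.2  2.5]
0.12 15.04 [-23.1  -0.   61.1] [0.3 0.1 0.8]
True 15.67 [-23.5   0.1  46.4] [-3.5 -1.7  9.4]
stop z would be 46.22335253349186
[-23.5   0.1  46.4] [-4.2 -1.9  8.7]
18.7083
cork_block [282. 202.]
red_screwdriver [206. 334.]
machine_head [300. 289.]
```

View pics/scene6.png

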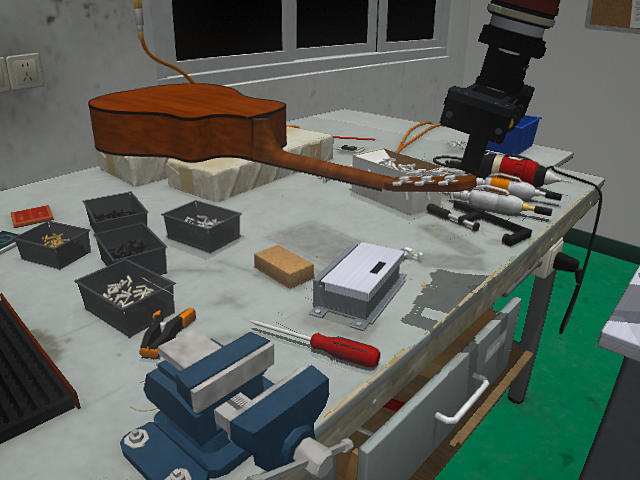

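View pics/top6.png

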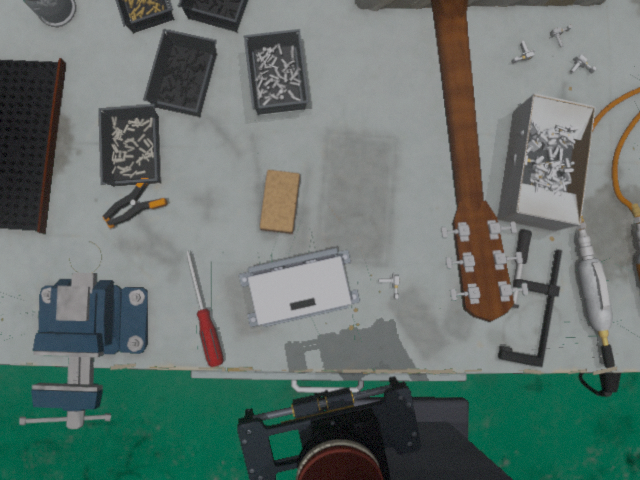

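The flap is shut and still down more than 2 s after release, with its strip at (303,304) as at the start. Cork, screwdriver and machine head (about (390,285)) are all where they were. The network's "machine_head" at (300,289) is a false report: that pixel is the flap. Handing in.

Run:
```python
from h import *
ctrl.hand_in(); print(ctrl.state()['time'])
```

```text
the job is handed in; nothing more can be done
the job is handed in; nothing more can be done
```

The service box is reset and the job is handed in, after about 19 s of the 51 s allowed. The hand-in reported no verdict.

- **Opening:** with the fingers shut and tilted, I pressed the flap to its stop (fingertip edge at 46.4 mm) and it sprang open to about 1.27 rad.
- **Round button:** it was on the left. I pushed it fully in (37.7 mm high, where 38 is full travel, about 9 N), and the next picture showed it back out.
- **Closing:** I swept the flap down along its arc from behind to the stop (46.4 mm, where 46.2 was expected) and released it.

**Last checks:** the flap was still shut over 2 s after release. The three loose things looked unmoved, and I never touched the square button.

One check disagreed: the network's last "machine_head" report landed on the flap. The picture shows the machine head in its original place, so I ignored that report.

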